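# Load a dopped crystal and lock the transfer shuttle

## Task

Move the dop with the pink crystal from the wooden rack into the socket of the sliding shuttle, upright and fully down, and get the shuttle pushed home against its spring and held there by its latch. Each click of the red push-push button switches the hidden catch on or off and the button looks the same either way, so find out by feel whether the catch holds the shuttle, and click the button if it does not. Work gently: never let the shuttle fly back on its own, press nothing hard, let go of everything at the end, and leave the other two dops standing in the rack.

Things in the scene. Friction and masses are not known exactly. Their poses are not given: they have to be found in the camera images.
- fixture: Gold base plate 250 x 110 x 12 mm, fixed; origin at the centre of its underside, x = sliding direction of the shuttle (towards home), y across, z up. It carries the shuttle (near half) and the grey latch head with the red button (far half). Neither the fixture nor the dop in it may be pressed with more than 25 N.
- shuttle (a joint): Travel (m) of the shuttle along the fixture's +x: 0 = out, where its spring (3 N, rising to 7.5 N at the stop) returns it; stop at 0.030 + shim (see home_stop). Catch on: the 14 mm before the snap take up to 2 N more, then it snaps in 2 mm before the stop and holds. Catch off: it pushes back all the way. Released unlatched it flies back over 0.5 m/s; 0.3 m/s is the limit.
- home_stop (a point): Nominal middle of the latch head's near face, where the shuttle block stops, 36 mm above the bench, on the fixture. Head: 70 x 64 mm, its top 72 mm above the bench. It is shimmed along the fixture's x and really stands up to 5 mm either way of this point, so the stop must be felt. A latched shuttle rests 2 to 3 mm short of the real stop.
- socket (a point): Centre of the mouth of the round socket in the top of the aluminium shuttle block (70 x 50 x 30 mm), 44 mm above the bench: 14.5 mm diameter, 22 mm deep, vertical. It moves with the shuttle.
- push_plate (a point): Middle of the top edge of the near (-x) face of the black push plate on the shuttle's near end, 70 mm above the bench; plate 8 mm thick (x), 46 mm wide (y), its near face free from 22 to 70 mm above the bench: push there along the fixture's +x. It moves with the shuttle, 43 mm behind the socket.
- button_top (a point): Nominal top centre of the red button, 92 mm above the bench; the real one is up to 5 mm off along x with the head. Cap 30 mm wide, 10 mm proud of a 42 mm collar. 1.5 N to start, up to 4 N half-way, clicks at 6 to 7 mm, rubber stop at 7.5 mm (10 N/mm), and springs back to the same height; let it fully up between clicks. A click while the shuttle is latched releases it.
- rack: Wooden dop rack 190 (x) x 56 (y) x 26 mm, fixed, origin at the centre of its underside; three holes of 14 mm, 18 mm deep, at x = -65, 0 and 65 mm hold the dops.
- dop_pink: The dop to be moved: steel shank of 12 mm diameter and 40 mm length with a chamfered foot, a brass collar of 20 mm diameter from 39 to 51 mm above the foot (grip here), and a pink crystal, 17 mm across, up to 67 mm. Origin at the centre of the foot, z along the shank upwards. About 60 g. It stands in a rack hole, its foot 8 mm above the bench.
- dop_amber: Same dop with an amber crystal, in another hole of the rack. Leave it alone.
- dop_green: Same dop with a green crystal, in another hole of the rack. Leave it alone.
Not all that is in view belongs to the job. Leave any blue look-alike of the dop_pink alone.

How it is judged:
By the outcome, as a careful person would: the job done as asked, in the order asked, and still so for the second after the job is handed in, with the robot touching nothing.
It also fails if it takes over 72 s, if anything falls off the work surface, if the arm or the gripper's body presses on something with over 40 N, if the wrist force passes 120 N, or if a joint passes its speed limit or range.

## Robot

A 6-joint arm with a two-finger parallel gripper is mounted at the origin on the work surface. World frame = base frame: x ahead of the robot, y to its left, z up, the work surface at z = 0. Lengths are in m, angles in rad, forces in N, time in s.
With the tool pointing down it reaches from about 0.3 to 0.825 m from the base axis. Payload 5.4 kg.
Tool frame: the origin (TCP) lies on the centre line of the jaws, within the pads' length; the fingertips stand 17 mm ahead of it and the grasp point (between the pads) lies 2 mm behind it; z points along the fingers, y is the line along which they close (so a half turn about z gives the same grasp; the last joint's range is limited). The gripper opens to 92 mm and grips with 3 to 60 N. Pads are 20 mm wide; open, the fingers measure 128 mm over their backs; the gripper's body (75 mm by 189 mm) begins 69 mm behind the grasp point.
Start: joints at [-1.334, 0.158, 1.597, -0, 1.386, -0.21], TCP at [0.248, -0.519, 0.232] pointing down, gripper open.
Joint ranges: [-2.91, 2.91], [-0.94, 2.29], [0.18, 2.7], [-1.29, 4.43], [0.17, 2.64], [-3, 3]. Speed limits (rad/s): [2.57, 2.57, 3.14, 3.14, 3.14, 3.14].

## Interface

Orientations are given as a unit quaternion [w, x, y, z].
In Python, from bench import * gives the robot as it stands. The module is installed in compiled form; this text tells all that it offers.
- The arm moves only by the shell command python3 -m creep 'ROWS'. ROWS is JSON, a list of rows, each a list of 5 numbers: the opening, from -1 (shut) to 1 (fully open), then the shift along the tool's x, y, z in mm, then the turn about the tool's z in degrees. A call has 1 to 8 rows; each row is the pose to reach, as a shift and turn from the pose commanded when the call began, along the tool's axes at that moment; what a row does not reach only later rows make up. A row lasts 1/8 s, in which the tool goes at most 62.5 mm and 10.7 degrees, less where a joint would pass 70% of its speed; a pose out of reach is approached as far as the arm can. A call with a gripper value outside its range is refused whole. The fingers move at their own pace and stop on an object; the grip force is fixed at half the most. Time passes only in rows, so rows that repeat a pose let the fingers close. It gives the time, the measured TCP pose, the force, the opening and the grip force at its end, in the units of the state.
- get_obs(): the state, without advancing time (a new reading comes with each control period).
- capture(name): name is "scene" or "top"; returns (picture, depth): 384x512x3 uint8, red, green, blue; 384x512 float32, m along the optical axis (not along the pixel's ray), 0 where there is no reading.
- calibration(name): a dict with "mtx" (3x3 intrinsics, pixels), "k1" (the pictures are not rectified: a ray, as slopes to the right and down, at radius r is drawn at 1 + k1 r^2 times it, then the intrinsics apply), "rvec" (rotation vector, rad) and "tvec" (3), from world to camera coordinates, as OpenCV has them. Camera axes: x right, y down, z forward; pixel columns grow to the right and rows downward; lengths in m; the calibration is good to about 2 mm. A picture is of the moment at which its call begins. calibration takes no time and is no camera call.
- close_job(): hands the job in; it is judged then, once.
Trained networks look in the newest picture that a camera, given by its name, has taken for a name from the list of things; names that differ only in an ending like _2 or _b are one class to them, and where a whole thing is asked for, a point or a joint stands for the part that bears it (a point fixed in the world has none). Each returns a list of dicts, best first, with "p" (0 to 1); they miss things now and then, are a little off and sometimes report something else, mostly with a low value. They report only what shows in the picture. A call takes as long as a camera call. They do not tell look-alikes from the thing itself.
- look_for(camera, query): "xy" ([column, row] in pixels, amid what is visible of it).
- masks_of(camera, query): "region" (384x512 bool, what is visible of it) and "xy" ([column, row] in pixels, amid what is visible of it).
- mark_of(camera, query): "xy" ([column, row] in pixels: a listed point, or the origin of a listed thing).
The state is a dict: "time": time; "joints": joint angles; "dq": joint speeds; "joint_torque": joint torques, N m; "eef_pos": TCP position; "eef_rot": TCP orientation; "force": force on the tool from outside, world axes, zero at the start; "ft_torque": the same for the moment, N m; "grip_width": finger opening in m; "gripper_force": force on a finger pad.
Only numpy, scipy, OpenCV 4.12 (cv2) and the standard library are available. Lean on these libraries where they do the work, as an engineer would, in place of code of your own. Each camera call takes 0.05 s, during which the arm holds its last target. There are 200 camera calls.

## Working session

There is one attempt and no reset: what is moved stays moved. The work goes in short steps, Python scripts to look and compute and a shell command to move; the robot and the scene stay as the last step left them, time stands still between calls to the robot, and variables do not carry over. Pictures are saved under pics/ and viewed, at most 10 in all, crops included, and the job is handed in when it is done.

```bash
mkdir -p pics; cat > h.py <<'E'
from bench import *
import numpy as np, cv2
from scipy.spatial.transform import Rotation as R
def cam(n):
    c=calibration(n); return np.array(c["mtx"]),float(c["k1"]),R.from_rotvec(np.ravel(c["rvec"])).as_matrix(),np.ravel(c["tvec"])
def ray(n,xy):
    K,k1,Rm,t=cam(n)
    d=np.array([[*K.ravel()[[0]]]]) 
    u=(xy[0]-K[0,2])/K[0,0]; v=(xy[1]-K[1,2])/K[1,1]
    s=cv2.undistortPoints(np.array([[[xy[0],xy[1]]]],float),K,np.array([k1,0,0,0,0.]))[0,0]
    return -Rm.T@t, Rm.T@np.array([s[0],s[1],1.])
def atz(n,xy,z):
    o,d=ray(n,xy); return o+d*(z-o[2])/d[2]
def tri(a,b):
    (o1,d1),(o2,d2)=a,b
    s=np.linalg.lstsq(np.c_[d1,-d2],o2-o1,rcond=None)[0]
    p,q=o1+s[0]*d1,o2+s[1]*d2
    return (p+q)/2,np.linalg.norm(p-q)*1000
def proj(n,p):
    K,k1,Rm,t=cam(n)
    return cv2.projectPoints(np.array([p],float),Rm,t,K,np.array([k1,0,0,0,0.]))[0].ravel()
E
cat > a.py <<'E'
from h import *
np.set_printoptions(precision=4,suppress=True)
ims=[]
for n in("scene","top"):
    p,d=capture(n); np.savez(f"/tmp/{n}.npz",p=p,d=d)
    cv2.imwrite(f"pics/{n}0.png",p[:,:,::-1]); ims.append(p)
    K,k1,Rm,t=cam(n); print(n,"pos",-Rm.T@t,"fwd",Rm[2],k1,K[0,0])
res={}
for q in("home_stop","socket","push_plate","button_top","fixture","rack","dop_pink","dop_amber","dop_green"):
    for n in("scene","top"):
        r=mark_of(n,q); res[q,n]=r
        print(q,n,[(np.round(x["xy"],1).tolist(),round(x["p"],2)) for x in r[:4]])
    a,b=res[q,"scene"],res[q,"top"]
    if a and b: print("   tri",*tri(ray("scene",a[0]["xy"]),ray("top",b[0]["xy"])))
o=get_obs(); print(o)
E
python3 a.py
```

```text
scene pos [1.112  0.1579 0.4702] fwd [-0.8273 -0.1512 -0.541 ] -0.008094887236035936 421.16398666888983
top pos [0.4777 0.0421 0.8529] fwd [ 0.1039  0.0168 -0.9944] -0.1520288256773847 429.3729073424336
home_stop scene [([174.6, 230.5], 0.79)]
home_stop top [([320.3, 172.1], 0.95)]
   tri [ 0.5946 -0.0679  0.0423] 1.6503018087990964
socket scene [([192.2, 206.5], 0.92), ([350.3, 241.0], 0.64)]
socket top [([316.4, 205.2], 0.8), ([330.6, 148.1], 0.24)]
   tri [ 0.5303 -0.0586  0.0475] 1.8954009516545596
push_plate scene [([204.5, 184.9], 0.9)]
push_plate top [([310.1, 224.5], 0.73), ([171.9, 206.7], 0.36)]
   tri [ 0.4934 -0.0446  0.071 ] 1.829943550209488
button_top scene [([153.9, 217.6], 0.81)]
button_top top [([327.5, 147.9], 0.94), ([312.6, 206.0], 0.19)]
   tri [ 0.6327 -0.0773  0.0947] 9.369649593792719
fixture scene []
fixture top [([317.2, 180.6], 0.6)]
rack scene [([350.3, 244.3], 0.62)]
rack top []
dop_pink scene [([361.0, 263.0], 0.87), ([377.2, 312.8], 0.73), ([340.8, 303.8], 0.72)]
dop_pink top [([158.9, 132.4], 0.7), ([180.3, 136.9], 0.69), ([164.7, 173.9], 0.62), ([170
[... 160 characters left out ...]
.5], 0.45)]
   tri [0.5258 0.222  0.0091] 4.385371037247907
dop_green scene [([342.1, 216.3], 0.49), ([155.3, 216.4], 0.2)]
dop_green top [([175.8, 238.9], 0.68)]
   tri [0.4601 0.2091 0.0068] 4.813738172507057
{'time': 1.0, 'joints': array([-1.3341,  0.1584,  1.597 ,  0.    ,  1.3862, -0.2101]), 'dq': array([ 0.0002,  0.0017,  0.001 ,  0.0009,  0.0022, -0.0001]), 'joint_torque': array([ -0.0008, -38.5589, -32.2363,   0.0703,   0.0309,   0.    ]), 'eef_pos': array([ 0.2484, -0.5186,  0.2316]), 'eef_rot': array([0.    , 0.9752, 0.2215, 0.    ]), 'force': array([-0.0959, -0.125 , -0.1562]), 'ft_torque': array([-0.0095,  0.0269,  0.0169]), 'gripper_force': 0.0, 'grip_width': 0.0916883323220836}
```

View pics/scene0.png

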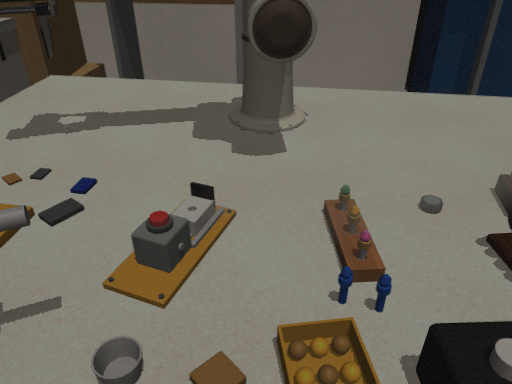

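View pics/top0.png

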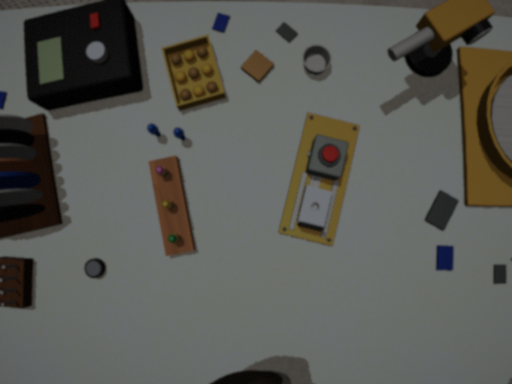

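Scene view: fixture around (175,245) with red button (158,218), shuttle (195,213) and push plate (203,190). The rack is around (352,238), with dops green (345,195), amber (354,217) and pink (364,243). 
Candidates for dop_pink are scene (364,243) in the rack, and blue ones at (345,284) and (383,292). The one at (364,243) fits: it has a pink crystal and stands in a rack hole. I'll confirm it in a crop.

```bash
cat > b.py <<'E'
from h import *
np.set_printoptions(precision=4,suppress=True)
S=np.load("/tmp/scene.npz");T=np.load("/tmp/top.npz")
a=cv2.resize(S["p"][185:305,320:400],None,fx=5,fy=5,interpolation=3)
b=cv2.resize(T["p"][110:250,270:370],None,fx=4,fy=4,interpolation=3)
im=np.zeros((600,800,3),np.uint8); im[:600,:400]=a; im[:560,400:]=b
cv2.imwrite("pics/crop1.png",np.clip(im[:,:,::-1]*1.4,0,255).astype(np.uint8))
def pts(n,Z,m):
    v,u=np.nonzero(m&(Z["d"]>0)); K,k1,Rm,t=cam(n)
    s=cv2.undistortPoints(np.c_[u,v][:,None].astype(float),K,np.array([k1,0,0,0,0.]))[:,0]
    d=Z["d"][v,u]; return (np.c_[s*d[:,None],d]-t)@Rm, np.c_[u,v]
for n,Z in(("scene",S),("top",T)):
    hsv=cv2.cvtColor(Z["p"],cv2.COLOR_RGB2HSV).astype(int)
    boxes={"scene":{"pink":(350,225,380,262),"amber":(342,200,366,232),"green":(335,182,358,208)},"top":{"pink":(152,160,172,182),"amber":(158,195,178,215),"green":(164,230,186,248)}}[n]
    hr={"pink":(140,178),"amber":(15,30),"green":(40,90)}
    for k,(x0,y0,x1,y1) in boxes.items():
        m=np.zeros((384,512),bool); m[y0:y1,x0:x1]=1
        m&=(hsv[:,:,0]>=hr[k][0])&(hsv[:,:,0]<=hr[k][1])&(hsv[:,:,1]>80)
        P,uv=pts(n,Z,m); 
        if len(P): print(n,k,len(P),"uv",uv.mean(0),"P med",np.median(P,0),"zmax",P[:,2].max(),"at59",atz(n,uv.mean(0),.008+.059))
# fixture plate from top
hsv=cv2.cvtColor(T["p"],cv2.COLOR_RGB2HSV).astype(int)
m=np.zeros((384,512),bool); m[108:250,272:365]=1
m&=(hsv[:,:,0]>=12)&(hsv[:,:,0]<=30)&(hsv[:,:,1]>120)
m=cv2.morphologyEx(m.astype(np.uint8),cv2.MORPH_OPEN,np.ones((3,3)))
v,u=np.nonzero(m); W=np.array([atz("top",(x,y),.012)[:2] for x,y in zip(u,v)],np.float32)
c,s,ang=cv2.minAreaRect(W*1000); print("plate",c,s,ang,"medz",np.median(pts("top",T,m>0)[0][:,2]))
print(cv2.boxPoints((c,s,ang)))
# rack
m=np.zeros((384,512),bool); m[150:260,145:202]=1
m&=((hsv[:,:,0]<=12)|(hsv[:,:,0]>174))&(hsv[:,:,1]>90)
m=cv2.morphologyEx(m.astype(np.uint8),cv2.MORPH_OPEN,np.ones((3,3)))
v,u=np.nonzero(m); P=pts("top",T,m>0)[0]; print("rack z med",np.median(P[:,2]))
W=np.array([atz("top",(x,y),.026)[:2] for x,y in zip(u,v)],np.float32)
c,s,ang=cv2.minAreaRect(W*1000); print("rack",c,s,ang);print(cv2.boxPoints((c,s,ang)))
# red button
m=np.zeros((384,512),bool); m[135:175,310:350]=1
m&=((hsv[:,:,0]<=6)|(hsv[:,:,0]>172))&(hsv[:,:,1]>150)
P,uv=pts("top",T,m); print("button",len(P),uv.mean(0),np.median(P,0),(P.max(0)-P.min(0)),"atz",atz("top",uv.mean(0),.092))
E
python3 b.py
```

```text
scene pink 95 uv [364.9474 235.7684] P med [0.5952 0.2335 0.0705] zmax 0.07669978242621393 at59 [0.5907 0.2343 0.067 ]
scene amber 193 uv [353.3731 213.9223] P med [0.5325 0.2195 0.0598] zmax 0.07676792873908703 at59 [0.536  0.2184 0.067 ]
scene green 2 uv [346.5 191. ] P med [0.469  0.208  0.0678] zmax 0.0682840481243921 at59 [0.4677 0.2081 0.067 ]
top pink 51 uv [159.3529 169.4118] P med [0.5889 0.2346 0.0721] zmax 0.07515002855246997 at59 [0.5893 0.236  0.067 ]
top amber 100 uv [166.88 203.91] P med [0.525  0.2186 0.0682] zmax 0.07649019888976057 at59 [0.5251 0.2187 0.067 ]
top green 43 uv [171.9535 238.    ] P med [0.4628 0.2053 0.0726] zmax 0.0764010785521621 at59 [0.4626 0.2067 0.067 ]Traceback (most recent call last):
  File "b.py", line 27, in <module>
    c,s,ang=cv2.minAreaRect(W*1000); print("plate",c,s,ang,"medz",np.median(pts("top",T,m>0)[0][:,2]))
                                                                            ~~~^^^^^^^^^^^^^
  File "b.py", line 9, in pts
    v,u=np.nonzero(m&(Z["d"]>0)); K,k1,Rm,t=cam(n)
                                            ~~~^^^
  File "h.py", line 5, in cam
    c=calibration(n); return np.array(c["mtx"]),float(c["k1"]),R.from_rotvec(np.ravel(c["rvec"])).as_matrix(),np.ravel(c["tvec"])
ValueError: time passes only in moves, steps and waits
```

View pics/crop1.png

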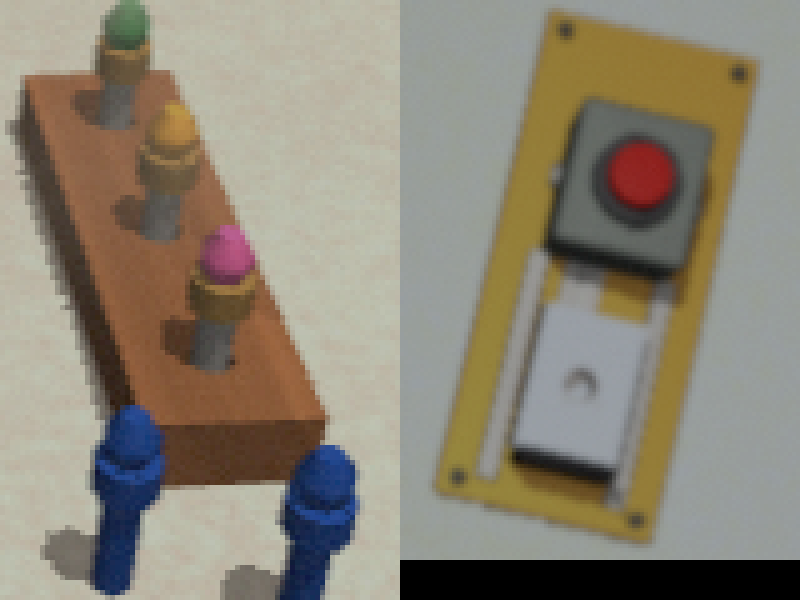

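The crop confirms it: the pink crystal stands in the rack's end hole, at about scene (365,243), and the blue look-alikes stand on the bench. In the top view the socket is at about (315,205). I'll cache the calibration and finish measuring.

```bash
python3 - <<'E'
s=open('h.py').read()
s=s.replace("def cam(n):\n","import functools\n@functools.lru_cache(None)\ndef cam(n):\n")
s='\n'.join(l for l in s.split('\n') if not l.strip().startswith(('d=np.array([[','u=(xy')))
open('h.py','w').write(s)
E
python3 b.py | tail -14
python3 - <<'E'
from h import *
np.set_printoptions(precision=4,suppress=True)
for q,c,z in(("socket",(192.2,206.5),.044),("push_plate",(204.5,184.9),.07),("home_stop",(174.6,230.5),.036),("button_top",(153.9,217.6),.092)):
    print(q,"scene@z",atz("scene",c,z))
for q,c,z in(("socket",(316.4,205.2),.044),("socket_eye",(315.,205.5),.044),("push_plate",(310.1,224.5),.07),("home_stop",(320.3,172.1),.036),("button_top",(327.5,147.9),.092)):
    print(q,"top@z",atz("top",c,z))
E
```

```text
top amber 100 uv [166.88 203.91] P med [0.525  0.2186 0.0682] zmax 0.07649019888976057 at59 [0.5251 0.2187 0.067 ]
top green 43 uv [171.9535 238.    ] P med [0.4628 0.2053 0.0726] zmax 0.0764010785521621 at59 [0.4626 0.2067 0.067 ]
plate (587.1539916992188, -69.58888244628906) (106.15892028808594, 245.6420440673828) 77.2081298828125 medz 0.011443064059673805
[[ 455.629   -94.1571]
 [ 695.1744 -148.5448]
 [ 718.679   -45.0206]
 [ 479.1336    9.367 ]]
rack z med 0.025125653543355966
rack (525.713623046875, 219.32586669921875) (187.68145751953125, 56.926143646240234) 13.13761043548584
[[427.8596 225.7149]
 [440.7983 170.2786]
 [623.5676 212.9369]
 [610.6289 268.3731]]
button 203 [329.7044 153.468 ] [ 0.6218 -0.0778  0.0913] [0.0277 0.0285 0.0143] atz [ 0.6215 -0.0772  0.092 ]
socket scene@z [ 0.5255 -0.0594  0.044 ]
push_plate scene@z [ 0.4918 -0.0442  0.07  ]
home_stop scene@z [ 0.587 -0.072  0.036]
button_top scene@z [ 0.6294 -0.084   0.092 ]
socket top@z [ 0.5308 -0.06    0.044 ]
socket_eye top@z [ 0.5302 -0.0573  0.044 ]
push_plate top@z [ 0.4936 -0.0456  0.07  ]
home_stop top@z [ 0.5952 -0.0679  0.036 ]
button_top top@z [ 0.6316 -0.0732  0.092 ]
```

```bash
cat > go.py <<'E'
import sys; from h import *
# target x y z yaw(deg of tool x) -> shift mm along tool axes and turn
o=get_obs(); q=o["eef_rot"]; Rm=R.from_quat([q[1],q[2],q[3],q[0]]).as_matrix(); p=o["eef_pos"]
yaw=np.degrees(np.arctan2(Rm[1,0],Rm[0,0]))
a=[float(x) for x in sys.argv[1:]]
print("t",o["time"],"pos",np.round(p*1000,1),"yaw",round(yaw,2),"tilt",np.round(Rm[:,2],4))
if a: print("shift",np.round(Rm.T@(np.array(a[:3])-p)*1000,1),"turn",round((yaw-a[3]+180)%360-180,2))
E
python3 -m creep '[[1,79,-66.5,0,2],[1,158,-133,0,4],[1,237,-200,0,6],[1,317,-266,0,8],[1,396,-333,0,10],[1,475,-400,0,12],[1,555,-466,0,12.5],[1,634,-532.6,0,12.5]]'
python3 go.py .5895 .235 .18 13.1
```

```text
time: 2.0
eef_pos: [0.4552, -0.0611, 0.232]
eef_rot: [0.0, 0.993, 0.114, 0.001]
force: [0.2, -0.9, 0.5]
grip_width: 0.0918
gripper_force: 0.0
t 2.0 pos [455.2 -61.1 232. ] yaw 13.09 tilt [ 1.2e-03 -6.0e-04 -1.0e+00]
shift [ 197.8 -258.1   52. ] turn -0.01
```

```bash
python3 -m creep '[[1,35,-46,0,0],[1,70,-92,0,0],[1,106,-138,10,0],[1,141,-184,20,0],[1,176,-230,40,0],[1,198,-258,52,0],[1,198,-258,52,0],[1,198,-258,52,0]]'
python3 go.py .5895 .235 .051 13.1
python3 - <<'E'
from h import *
ims=[capture(n)[0] for n in("scene","top")]
im=np.hstack([cv2.resize(ims[0][130:310,290:430],None,fx=2.8,fy=2.8),cv2.resize(ims[1][90:270,90:230],None,fx=2.8,fy=2.8)])
cv2.imwrite("pics/c2.png",im[:,:,::-1])
E
```

```text
time: 3.0
eef_pos: [0.5889, 0.2326, 0.1799]
eef_rot: [0.0, 0.993, 0.114, 0.0]
force: [0.8, 0.2, 0.4]
grip_width: 0.0918
gripper_force: 0.0
t 3.0 pos [588.9 232.6 179.9] yaw 13.09 tilt [ 1.e-04 -4.e-04 -1.e+00]
shift [  1.1  -2.3 128.9] turn -0.01
```

View pics/c2.png

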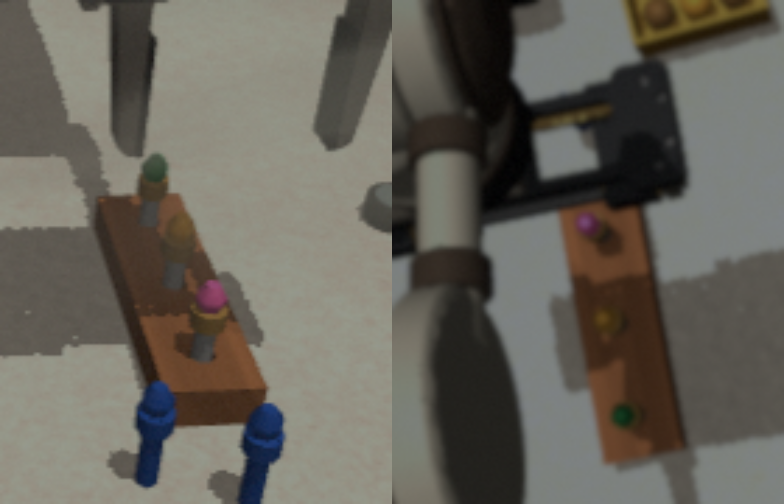

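The open fingers straddle the rack around pink, at about (212,310) in the left half of the picture. The blue dops at (155,420) and (263,430) are clear of the fingers.

```bash
python3 -m creep '[[1,0,0,30,0],[1,0,0,60,0],[1,0,0,90,0],[1,0,0,110,0],[1,0,0,122,0],[1,0,0,129,0],[1,0,0,129,0]]'
python3 go.py .5895 .235 .051 13.1
```

```text
time: 3.98
eef_pos: [0.5891, 0.2332, 0.0509]
eef_rot: [-0.0, 0.993, 0.114, 0.0]
force: [0.0, 0.1, -0.8]
grip_width: 0.092
gripper_force: 0.0
t 3.975 pos [589.1 233.2  50.9] yaw 13.1 tilt [ 4.e-04  1.e-04 -1.e+00]
shift [ 0.8 -1.7 -0.1] turn -0.0
```

```bash
python3 -m creep '[[1,0.5,-1,0,0],[-1,0.5,-1,0,0],[-1,0.5,-1,0,0],[-1,0.5,-1,0,0],[-1,0.5,-1,0,0],[-1,0.5,-1,0,0],[-1,0.5,-1,0,0],[-1,0.5,-1,0,0]]'
```

```text
time: 4.97
eef_pos: [0.5892, 0.2343, 0.0506]
eef_rot: [-0.0, 0.993, 0.114, 0.0]
force: [-0.6, -0.2, 0.7]
grip_width: 0.024
gripper_force: 0.0
```

```bash
python3 -m creep '[[-1,0,0,0,0],[-1,0,0,0,0],[-1,0,0,0,0]]'
```

```text
time: 5.35
eef_pos: [0.5892, 0.2342, 0.0506]
eef_rot: [-0.0, 0.993, 0.114, -0.0]
force: [0.2, 0.5, -0.5]
grip_width: 0.0187
gripper_force: 30.0
```

```bash
python3 -m creep '[[-1,0,0,-4,0],[-1,0,0,-12,0],[-1,0,0,-30,0],[-1,0,0,-60,0],[-1,0,0,-90,0],[-1,0,0,-100,0],[-1,0,0,-100,0]]'
python3 go.py .530 -.058 .15 -12.8
python3 - <<'E'
from h import *
ims=[capture(n)[0] for n in("scene","top")]
im=np.hstack([cv2.resize(ims[0][110:290,290:430],None,fx=2.8,fy=2.8),cv2.resize(ims[1][90:270,90:230],None,fx=2.8,fy=2.8)])
cv2.imwrite("pics/c3.png",im[:,:,::-1])
E
```

```text
time: 6.22
eef_pos: [0.5897, 0.2343, 0.1516]
eef_rot: [-0.0, 0.993, 0.114, 0.001]
force: [0.3, -0.4, -1.4]
grip_width: 0.0189
gripper_force: 30.0
t 6.225 pos [589.7 234.3 151.6] yaw 13.1 tilt [ 1.7e-03  3.0e-04 -1.0e+00]
shift [-124.4  271.2    1.4] turn 25.9
```

View pics/c3.png

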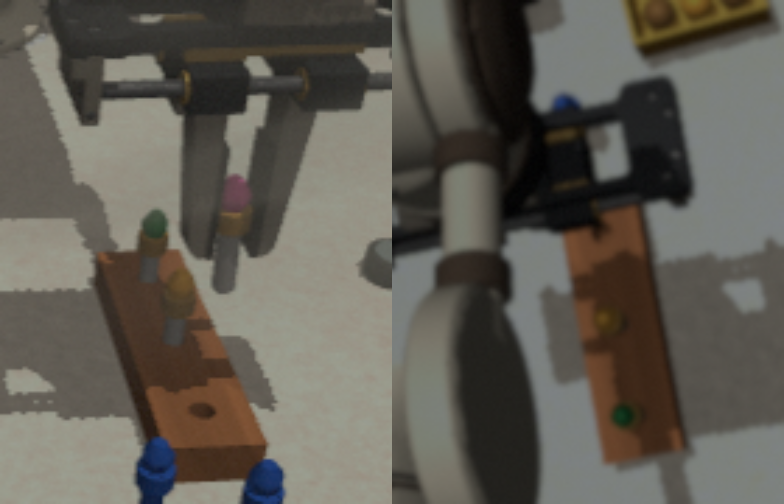

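```bash
python3 -m creep '[[-1,-15,34,0,4],[-1,-35,78,0,9],[-1,-58,126,0,14],[-1,-82,178,0,19],[-1,-103,225,0,23],[-1,-118,256,0,25.9],[-1,-124.4,271.2,0,25.9],[-1,-124.4,271.2,0,25.9]]'
python3 go.py .530 -.058 .107 -12.8
cat > c.py <<'E'
from h import *
np.set_printoptions(precision=4,suppress=True)
import sys
o=get_obs(); print("tcp",o["eef_pos"])
P={}
for n in("scene","top"):
    p,d=capture(n); np.savez(f"/tmp/{n}.npz",p=p,d=d); P[n]=p
    for q in("dop_pink","socket"):
        print(n,q,[(np.round(x["xy"],1).tolist(),round(x["p"],2)) for x in mark_of(n,q)[:4]])
c=[int(x) for x in sys.argv[2:]]
im=np.hstack([cv2.resize(P["scene"][c[1]:c[1]+150,c[0]:c[0]+100],None,fx=4,fy=4,interpolation=3),cv2.resize(P["top"][c[3]:c[3]+150,c[2]:c[2]+100],None,fx=4,fy=4,interpolation=3)])
cv2.imwrite(sys.argv[1],np.clip(im[:,:,::-1]*1.3,0,255).astype(np.uint8))
E
python3 c.py pics/c4.png 140 130 265 110
```

```text
time: 7.32
eef_pos: [0.5292, -0.0582, 0.1499]
eef_rot: [-0.0, 0.994, -0.112, -0.001]
force: [0.7, 0.2, -2.2]
grip_width: 0.019
gripper_force: 30.0
t 7.325 pos [529.2 -58.2 149.9] yaw -12.83 tilt [-1.1e-03  8.0e-04 -1.0e+00]
shift [ 0.8 -0.4 42.9] turn -0.03
tcp [ 0.5292 -0.0582  0.1499]
scene dop_pink [([186.7, 177.1], 0.8), ([380.2, 313.4], 0.66), ([339.2, 299.8], 0.61), ([200.8, 189.9], 0.15)]
scene socket [([193.8, 209.4], 0.7)]
top dop_pink [([180.4, 139.2], 0.41)]
top socket [([315.0, 206.1], 0.54)]
```

View pics/c4.png

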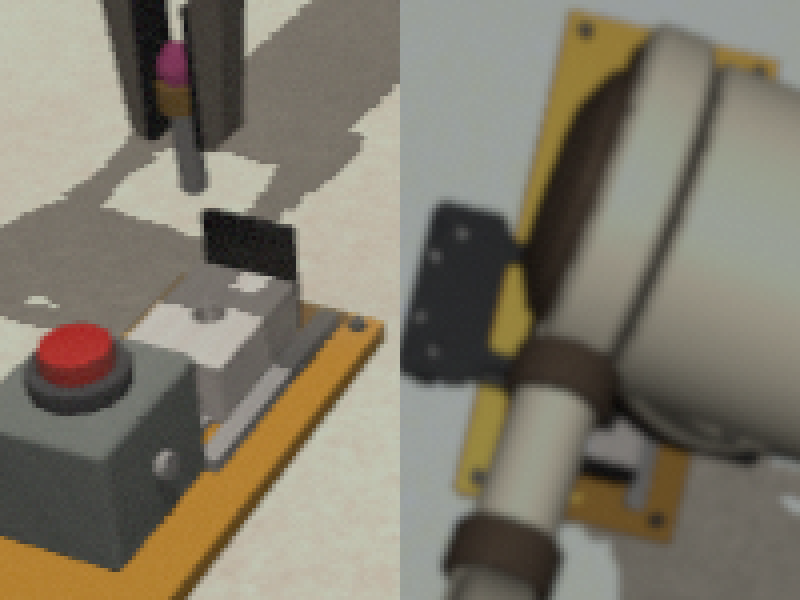

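```bash
python3 - <<'E'
from h import *
np.set_printoptions(precision=4,suppress=True)
Z=np.load("/tmp/scene.npz")
print("foot",atz("scene",(188.2,177.5),.107),"crystal",atz("scene",(140+175/4,130+62/4),.166),"sock",atz("scene",(192.5,208),.044),atz("scene",(193.8,209.4),.044))
for z in(.166,.151,.107,.044): print(z,proj("scene",(.5292,-.0582,z)))
# fit of the shank from colour/depth
K,k1,Rm,t=cam("scene")
d=Z["d"]; hs=[]
for v in range(145,178):
    row=d[v,175:200]; near=np.where((row>0)&(row<np.linalg.norm([.62,.2,.4])))[0]
    print(v,np.round(row[8:20],3).tolist()) if v in(160,164,168,172,176,178) else 0
E
```

```text
foot [ 0.5305 -0.0591  0.107 ] crystal [ 0.5288 -0.0614  0.166 ] sock [ 0.5299 -0.0575  0.044 ] [ 0.5337 -0.054   0.044 ]
0.166 [185.5568 145.7299]
0.151 [186.4471 153.9947]
0.107 [188.9439 177.1541]
0.044 [192.2464 207.7427]
160 [0.6850000023841858, 0.6850000023841858, 0.0, 0.6859999895095825, 0.6850000023841858, 0.6779999732971191, 0.6769999861717224, 0.6790000200271606, 0.6769999861717224, 0.6759999990463257, 0.6769999861717224, 0.675000011920929]
164 [0.0, 0.6890000104904175, 0.6899999976158142, 0.6899999976158142, 0.6909999847412109, 0.6809999942779541, 0.6840000152587891, 0.6840000152587891, 0.6800000071525574, 0.6800000071525574, 0.6790000200271606, 0.6790000200271606]
168 [0.6959999799728394, 0.6949999928474426, 0.6919999718666077, 0.6940000057220459, 0.0, 0.6949999928474426, 0.6970000267028809, 0.699999988079071, 0.9549999833106995, 0.9520000219345093, 0.9520000219345093, 0.953000009059906]
172 [0.9369999766349792, 0.699999988079071, 0.6990000009536743, 0.6949999928474426, 0.6970000267028809, 0.6959999799728394, 0.6990000009536743, 0.703000009059906, 0.9359999895095825, 0.9369999766349792, 0.9369999766349792, 0.9369999766349792]
176 [0.925000011920929, 0.9190000295639038, 0.703000009059906, 0.7009999752044678, 0.7009999752044678, 0.7009999752044678, 0.7039999961853027, 0.7020000219345093, 0.7089999914169312, 0.921999990940094, 0.9229999780654907, 0.9229999780654907]
```

```bash
python3 -m creep '[[-1,0.5,0,20,0],[-1,0.5,0,40,0],[-1,0.5,0,52,0],[-1,0.5,0,57,0],[-1,0.5,0,57,0],[-1,0.5,0,57,0]]'
python3 c.py pics/c5.png 140 130 265 110
python3 - <<'E'
import cv2
im=cv2.imread("pics/c5.png")[100:400,100:350]; cv2.imwrite("pics/c5b.png",cv2.resize(im,None,fx=2,fy=2))
E
```

```text
time: 8.38
eef_pos: [0.5306, -0.0584, 0.0944]
eef_rot: [0.0, 0.994, -0.111, 0.001]
force: [0.7, 0.4, -1.0]
grip_width: 0.0184
gripper_force: 30.0
tcp [ 0.5306 -0.0584  0.0944]
scene dop_pink [([338.2, 298.3], 0.77), ([191.4, 203.0], 0.72), ([353.0, 241.0], 0.66), ([377.6, 312.7], 0.62)]
scene socket [([190.3, 207.5], 0.67)]
top dop_pink [([181.9, 139.1], 0.65), ([156.7, 130.2], 0.65)]
top socket [([314.2, 207.8], 0.75), ([172.9, 205.2], 0.73)]
```

View pics/c5b.png

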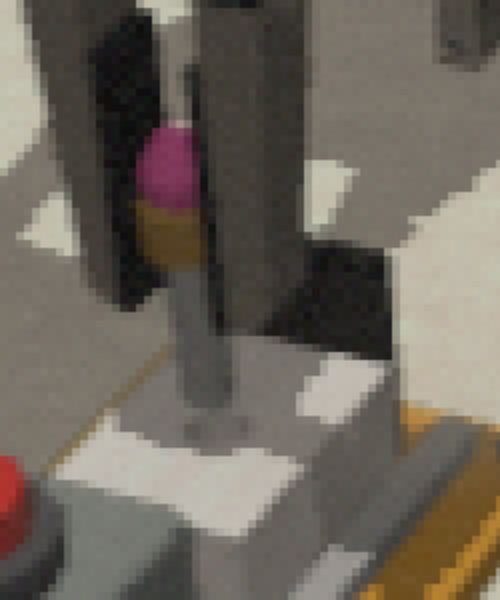

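```bash
python3 - <<'E'
from h import *
np.set_printoptions(precision=4,suppress=True)
for v in (204,204.5,205): print("foot",atz("scene",(190.9,v),.0514))
print("sock",atz("scene",(191.9,209),.044),"exp px of foot under tcp",proj("scene",(.5306,-.0584,.0514)),proj("scene",(.5306,-.0584,.044)))
E
```

```text
foot [ 0.5286 -0.0602  0.0514]
foot [ 0.5301 -0.0597  0.0514]
foot [ 0.5316 -0.0593  0.0514]
sock [ 0.533  -0.0577  0.044 ] exp px of foot under tcp [191.5312 204.7307] [191.9061 208.1808]
```

```bash
python3 -m creep '[[-1,0.8,-1.5,0,0],[-1,0.8,-1.5,4,0],[-1,0.8,-1.5,6,0],[-1,0.8,-1.5,7,0],[-1,0.8,-1.5,8,0],[-1,0.8,-1.5,9,0]]'
```

```text
time: 9.43
eef_pos: [0.5312, -0.0571, 0.0848]
eef_rot: [0.0, 0.994, -0.111, 0.0]
force: [-1.2, 0.4, 2.0]
grip_width: 0.0185
gripper_force: 30.0
```

```bash
python3 -m creep '[[-1,0,0,1,0],[-1,0,0,2,0],[-1,0,0,3,0],[-1,0,0,3,0]]'
```

```text
time: 9.93
eef_pos: [0.5308, -0.0569, 0.0812]
eef_rot: [0.0, 0.994, -0.111, -0.0]
force: [-0.4, -1.1, -0.9]
grip_width: 0.0186
gripper_force: 30.0
```

```bash
python3 -m creep '[[-1,0,0,2,0],[-1,0,0,4,0],[-1,0,0,6,0],[-1,0,0,8,0],[-1,0,0,10,0],[-1,0,0,11,0],[-1,0,0,11,0]]'
```

```text
time: 10.8
eef_pos: [0.5309, -0.0569, 0.0704]
eef_rot: [-0.0, 0.994, -0.111, -0.0]
force: [-2.6, -2.2, -0.0]
grip_width: 0.0187
gripper_force: 30.0
```

```bash
python3 -m creep '[[-1,-0.3,0.5,0,0],[-1,-0.3,0.5,1,0],[-1,-0.3,0.5,2,0],[-1,-0.3,0.5,3,0],[-1,-0.3,0.5,3,0]]'
```

```text
time: 11.42
eef_pos: [0.5307, -0.0573, 0.0675]
eef_rot: [-0.0, 0.994, -0.111, -0.0]
force: [0.3, -0.3, -0.9]
grip_width: 0.0182
gripper_force: 30.0
```

```bash
python3 -m creep '[[-1,0,0,0.5,0],[-1,0,0,1,0],[-1,0,0,1.5,0],[-1,0,0,1.5,0]]'
```

```text
time: 11.92
eef_pos: [0.5307, -0.0573, 0.066]
eef_rot: [-0.0, 0.994, -0.111, -0.0]
force: [-0.6, -1.0, 1.0]
grip_width: 0.019
gripper_force: 30.0
```

```bash
python3 -m creep '[[-1,0,0,0.5,0],[-1,0,0,1,0],[-1,0,0,1,0]]'
```

```text
time: 12.3
eef_pos: [0.5307, -0.0574, 0.065]
eef_rot: [-0.0, 0.994, -0.111, -0.0]
force: [-1.3, -0.6, 0.2]
grip_width: 0.0191
gripper_force: 30.0
```

```bash
python3 -m creep '[[-1,0,0,0.5,0],[-1,0,0,1,0],[-1,0,0,1,0]]'
```

```text
time: 12.68
eef_pos: [0.5309, -0.0574, 0.0644]
eef_rot: [0.0, 0.994, -0.111, 0.0]
force: [-2.3, -0.1, 3.1]
grip_width: 0.0187
gripper_force: 30.0
```

Bottom contact felt at 3 N, at the expected height. Releasing.

```bash
python3 -m creep '[[-0.3,0,0,0,0],[0,0,0,0,0],[0,0,0,0,0],[0,0,0,0,0],[0,0,0,0,0]]'
python3 -m creep '[[0,0,0,-10,0],[0,0,0,-30,0],[0,0,0,-60,0],[0,0,0,-85,0],[0,0,0,-85,0]]'
python3 go.py .470 -.0405 .15 -12.8
```

```text
time: 13.3
eef_pos: [0.5307, -0.0573, 0.0641]
eef_rot: [-0.0, 0.994, -0.111, 0.0]
force: [-0.1, -0.6, 0.5]
grip_width: 0.0461
gripper_force: 0.0
time: 13.92
eef_pos: [0.5325, -0.058, 0.1519]
eef_rot: [0.001, 0.994, -0.111, 0.003]
force: [-0.6, 0.1, -0.8]
grip_width: 0.046
gripper_force: 0.0
t 13.925 pos [532.5 -58.  151.9] yaw -12.8 tilt [ 0.0053 -0.0019 -1.    ]
shift [-64.8  -3.2   1.5] turn 0.0
```

```bash
python3 -m creep '[[-1,-15,0,0,0],[-1,-40,0,0,0],[-1,-65,0,0,0],[-1,-75,0,0,0],[-1,-75,0,20,0],[-1,-75,0,45,0],[-1,-75,0,70,0],[-1,-75,0,70,0]]'
python3 go.py .4576 -.0407 .052 -12.8
python3 c.py pics/c6.png 140 130 265 110
```

```text
time: 14.92
eef_pos: [0.4559, -0.0402, 0.077]
eef_rot: [-0.001, 0.994, -0.112, -0.002]
force: [-0.5, -0.2, -0.7]
grip_width: 0.001
gripper_force: 0.0
t 14.925 pos [455.9 -40.2  77. ] yaw -12.81 tilt [-0.0046  0.0017 -1.    ]
shift [ 1.9  0.2 25. ] turn -0.01
tcp [ 0.4559 -0.0402  0.077 ]
scene dop_pink [([337.9, 303.2], 0.76), ([344.7, 217.7], 0.73), ([192.0, 216.8], 0.66)]
scene socket [([189.9, 207.5], 0.97), ([193.3, 219.1], 0.71)]
top dop_pink [([313.1, 208.3], 0.61), ([179.0, 136.4], 0.58), ([158.9, 133.6], 0.4), ([176.5, 237.2], 0.19)]
top socket [([315.6, 207.6], 0.61), ([317.7, 177.1], 0.37)]
```

View pics/c6.png

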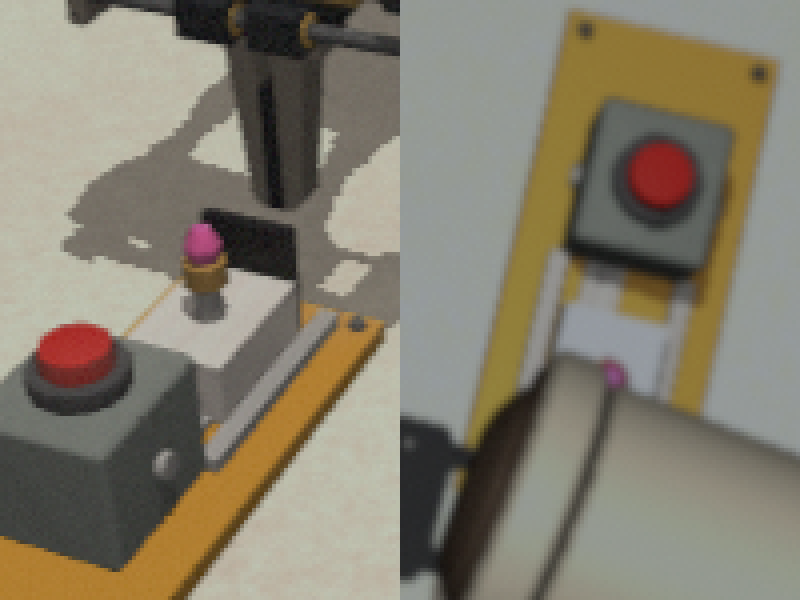

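The dop stands upright in the socket (left half, about (205,265)) and the closed fingers hang behind the push plate. Next I lower and push.

```bash
python3 -m creep '[[-1,0,0,15,0],[-1,0,0,26,0],[-1,0,0,26,0],[-1,5,0,26,0],[-1,9,0,26,0],[-1,11,0,26,0],[-1,12,0,26,0],[-1,12,0,26,0]]'
python3 go.py .4888 -.0478 .052 -12.8
```

```text
time: 16.23
eef_pos: [0.4693, -0.0434, 0.0531]
eef_rot: [0.0, 0.994, -0.111, 0.0]
force: [-0.3, -0.3, 0.5]
grip_width: 0.0004
gripper_force: 0.0
t 16.225 pos [469.3 -43.4  53.1] yaw -12.8 tilt [ 0. -0. -1.]
shift [20.  -0.   1.1] turn 0.0
```

```bash
python3 -m creep '[[-1,3,0,0,0],[-1,5,0,0,0],[-1,6,0,0,0],[-1,7,0,0,0],[-1,8,0,0,0],[-1,8,0,0,0]]'
python3 -m creep '[[-1,1,0,0,0],[-1,2,0,0,0],[-1,3,0,0,0],[-1,3,0,0,0]]'
```

```text
time: 16.98
eef_pos: [0.4771, -0.0452, 0.0531]
eef_rot: [-0.0, 0.994, -0.111, -0.0]
force: [0.3, 1.1, 0.4]
grip_width: 0.0004
gripper_force: 0.0
time: 17.48
eef_pos: [0.4795, -0.0457, 0.053]
eef_rot: [-0.0, 0.994, -0.111, -0.001]
force: [-3.6, -0.1, 1.8]
grip_width: 0.0004
gripper_force: 1.7
```

```bash
python3 -m creep '[[-1,2,0,0,0],[-1,4,0,0,0],[-1,6,0,0,0],[-1,8,0,0,0],[-1,10,0,0,0],[-1,12,0,0,0],[-1,13,0,0,0],[-1,13,0,0,0]]'
```

```text
time: 18.48
eef_pos: [0.4921, -0.0485, 0.0529]
eef_rot: [-0.0, 0.994, -0.111, -0.001]
force: [-6.0, 1.6, 4.6]
grip_width: 0.0004
gripper_force: 3.1
```

```bash
python3 -m creep '[[-1,1,0,0,0],[-1,2,0,0,0],[-1,3,0,0,0],[-1,4,0,0,0],[-1,4,0,0,0]]'; python3 -m creep '[[-1,1,0,0,0],[-1,2,0,0,0],[-1,2,0,0,0]]'; python3 -m creep '[[-1,1,0,0,0],[-1,2,0,0,0],[-1,2,0,0,0]]'
```

```text
time: 19.1
eef_pos: [0.4958, -0.0493, 0.0529]
eef_rot: [-0.0, 0.994, -0.111, -0.001]
force: [-6.4, 0.7, 4.1]
grip_width: 0.0007
gripper_force: 3.6
time: 19.48
eef_pos: [0.4982, -0.0499, 0.0529]
eef_rot: [-0.0, 0.994, -0.111, -0.001]
force: [-4.2, 2.2, 3.0]
grip_width: 0.0007
gripper_force: 2.6
time: 19.85
eef_pos: [0.501, -0.0506, 0.053]
eef_rot: [-0.0, 0.994, -0.112, 0.001]
force: [-0.6, 0.9, -1.2]
grip_width: 0.0004
gripper_force: 0.7
```

Force dropped to about zero at 22 mm of travel, which looks like the snap. I'll feel for the stop gently, then back off to test whether it holds.

```bash
for i in 1 ; do python3 -m creep '[[-1,0.5,0,0,0],[-1,1,0,0,0],[-1,1,0,0,0]]'; python3 -m creep '[[-1,0.5,0,0,0],[-1,1,0,0,0],[-1,1,0,0,0]]'; python3 -m creep '[[-1,0.5,0,0,0],[-1,1,0,0,0],[-1,1,0,0,0]]'; done
```

```text
time: 20.23
eef_pos: [0.5012, -0.0506, 0.053]
eef_rot: [-0.0, 0.994, -0.111, -0.0]
force: [-3.3, 0.2, 0.5]
grip_width: 0.0006
gripper_force: 1.9
time: 20.6
eef_pos: [0.5017, -0.0507, 0.053]
eef_rot: [-0.0, 0.994, -0.111, -0.001]
force: [-7.1, 1.5, 2.7]
grip_width: 0.0004
gripper_force: 3.3
time: 20.98
eef_pos: [0.5026, -0.0509, 0.053]
eef_rot: [-0.0, 0.994, -0.111, -0.001]
force: [-7.5, 1.8, 2.6]
grip_width: 0.0005
gripper_force: 3.4
```

```bash
python3 -m creep '[[-1,0.5,0,0,0],[-1,1,0,0,0],[-1,1,0,0,0]]'; python3 -m creep '[[-1,0.3,0,0,0],[-1,0.6,0,0,0],[-1,0.6,0,0,0]]'
```

```text
time: 21.35
eef_pos: [0.5034, -0.0511, 0.0531]
eef_rot: [-0.0, 0.994, -0.111, -0.001]
force: [-6.7, 2.0, 3.7]
grip_width: 0.0004
gripper_force: 3.6
time: 21.72
eef_pos: [0.5034, -0.0511, 0.053]
eef_rot: [-0.0, 0.994, -0.111, -0.002]
force: [-8.6, 1.6, 6.5]
grip_width: 0.0003
gripper_force: 4.9
```

The stop is felt at TCP x = 0.5034. Now I back off slowly.

```bash
python3 -m creep '[[-1,-0.5,0,0,0],[-1,-1,0,0,0],[-1,-1.5,0,0,0],[-1,-1.5,0,0,0]]'; python3 -m creep '[[-1,-0.5,0,0,0],[-1,-1,0,0,0],[-1,-1.5,0,0,0],[-1,-1.5,0,0,0]]'; python3 -m creep '[[-1,-0.5,0,0,0],[-1,-1,0,0,0],[-1,-1.5,0,0,0],[-1,-1.5,0,0,0]]'
```

```text
time: 22.22
eef_pos: [0.5027, -0.051, 0.053]
eef_rot: [-0.0, 0.994, -0.111, -0.001]
force: [-6.5, 1.8, 3.5]
grip_width: 0.0007
gripper_force: 3.3
time: 22.72
eef_pos: [0.5013, -0.0506, 0.053]
eef_rot: [-0.0, 0.994, -0.111, -0.001]
force: [-5.9, 1.0, 2.9]
grip_width: 0.0006
gripper_force: 3.0
time: 23.22
eef_pos: [0.5011, -0.0507, 0.0533]
eef_rot: [0.0, 0.994, -0.112, 0.001]
force: [-1.0, -0.0, -1.3]
grip_width: 0.0008
gripper_force: 0.6
```

```bash
python3 -m creep '[[-1,-0.5,0,0,0],[-1,-1,0,0,0],[-1,-1.5,0,0,0],[-1,-2,0,0,0],[-1,-2,0,0,0]]'; python3 -m creep '[[-1,-1,0,0,0],[-1,-2,0,0,0],[-1,-3,0,0,0],[-1,-4,0,0,0],[-1,-4,0,0,0]]'
```

```text
time: 23.85
eef_pos: [0.4986, -0.0501, 0.0531]
eef_rot: [0.0, 0.994, -0.111, 0.0]
force: [-0.3, -0.0, -0.4]
grip_width: 0.0004
gripper_force: 0.0
time: 24.48
eef_pos: [0.4946, -0.0491, 0.0531]
eef_rot: [-0.0, 0.994, -0.111, -0.0]
force: [-0.1, 0.0, 0.2]
grip_width: 0.0004
gripper_force: 0.0
```

No contact force at 9 mm back from the stop, so the catch holds and the button does not need a click. Retreating and checking.

```bash
python3 -m creep '[[-1,-5,0,0,0],[-1,-15,0,0,0],[-1,-30,0,-10,0],[-1,-45,0,-50,0],[-1,-60,0,-100,0],[-1,-100,0,-130,0],[-1,-140,0,-130,0],[-1,-140,0,-130,0]]'
python3 c.py pics/c7.png 120 130 265 110; python3 - <<'E'
from h import *
print(atz("top",mark_of("top","socket")[0]["xy"],.044))
E
```

```text
time: 25.48
eef_pos: [0.3564, -0.0174, 0.1827]
eef_rot: [0.0, 0.994, -0.111, 0.0]
force: [-0.1, 1.1, 0.2]
grip_width: 0.0006
gripper_force: 0.0
tcp [ 0.3564 -0.0174  0.1827]
scene dop_pink [([377.8, 310.6], 0.98), ([338.0, 299.7], 0.67), ([187.0, 225.2], 0.57)]
scene socket [([182.8, 217.1], 0.62)]
top dop_pink [([159.5, 132.3], 0.63), ([182.9, 141.2], 0.44), ([315.4, 194.1], 0.42)]
top socket [([317.7, 194.4], 0.55), ([317.9, 177.2], 0.51)]
[ 0.55132547 -0.06223187  0.044     ]
```

View pics/c7.png

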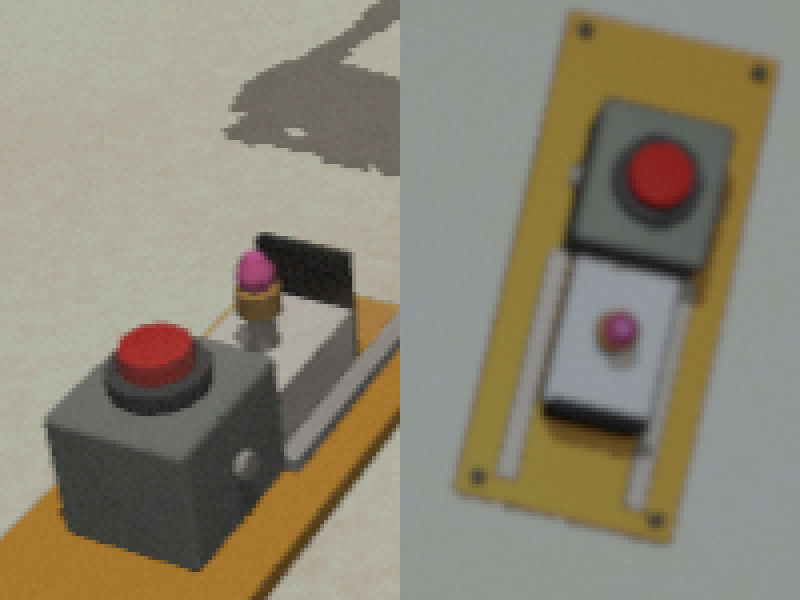

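The shuttle stands against the latch head, with the pink dop upright in its socket (top crop (620,330)). Its socket has moved about 22 mm, and nothing is touching it. Handing in.

```bash
python3 -c "
from bench import *
print(close_job())"
```

```text
the job is handed in; nothing more can be done
None
```

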